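Press, turn and lock the bayonet lid of the pellet tub

ROBOT

A 6-joint arm with a two-finger parallel gripper is mounted at the origin on the work surface. World frame = base frame: x ahead of the robot, y to its left, z up, the work surface at z = 0. Lengths are in m, angles in rad, forces in N, time in s.
With the tool pointing down it reaches from about 0.4 to 0.825 m from the base axis. Payload 7 kg.
Tool frame: the origin (TCP) lies midway between the tips of the shut fingers; the grasp point (between the pads) lies 19 mm behind it (grip_point_offset is the distance from the TCP to the grasp point, in m); z points along the fingers, y is the line along which they close (so a half turn about z gives the same grasp; the last joint's range is limited). The gripper opens to 88 mm and grips with 3 to 60 N. Pads are 19 mm wide; open, the fingers measure 130 mm over their backs; the gripper's body (78 mm by 193 mm) begins 47 mm behind the grasp point.
Start: joints at [-1.003, 0.359, 0.012, 0, -1.224, -0.288], TCP at [0.186, -0.649, 0.227] pointing down, gripper open.
Joint ranges: [-3.07, 3.07], [-1.43, 2.12], [-1.02, 1.25], [-3.03, 1.67], [-3.05, -0], [-3.03, 3.03]. Speed limits (rad/s): [2.39, 2.39, 3.01, 3.14, 3.14, 3.14].

INTERFACE

Orientations are given as [roll, pitch, yaw] about the fixed x, y, z axes, in that order (R = Rz(yaw) Ry(pitch) Rx(roll)).
In Python, from station import get_state, grab_frame, camera_params, job_done, grip_point_offset gives the robot as it stands.
- The arm moves only by the shell command python3 -m creep 'ROWS' [FORCE]. ROWS is JSON, a list that holds one entry, the list of rows, each a list of 7 numbers: the finger opening in cm, from 0 to 8.76, then the shift along the tool's x, y, z in cm, then the turn, a rotation vector about the tool's x, y, z in rad. In form: [[[fingers, tx, ty, tz, wx, wy, wz], ...]]. A call has 1 to 20 rows; each row is the pose to reach, as a shift and turn from the pose commanded when the call began, along the tool's axes at that moment; what a row does not reach only later rows make up. A row lasts 1/8 s, in which the tool goes at most 62.5 mm and 10.7 degrees, less where a joint would pass 70% of its speed; a pose out of reach is approached as far as the arm can. A call with a gripper value outside its range is refused whole. The fingers move at their own pace and stop on an object; FORCE is the grip in N (left out, the last holds). Time passes only in rows, so rows that repeat a pose let the fingers close. It gives the time, the measured TCP pose, the force, the opening and the grip force at its end, in the units of the state.
- get_state(): the state, without advancing time (a new reading comes with each control period).
- grab_frame(name): name is "side" or "top"; returns the picture (420x560x3 uint8, blue, green, red); there is no depth.
- camera_params(name): a dict with "vertical_fov" (degrees; the focal length in pixels is half the picture's height over the tangent of half this angle, whatever the lens; pixels are square), "cx", "cy" (the principal point, pixels), "k1" (the pictures are not rectified: a ray, as slopes to the right and down, at radius r is drawn at 1 + k1 r^2 times it, then the intrinsics apply), "view" (4x4, takes a point from world to camera coordinates). Camera axes: x right, y down, z forward; pixel columns grow to the right and rows downward; lengths in m; the calibration is good to about 2 mm. A picture is of the moment at which its call begins. camera_params takes no time and is no camera call.
- job_done(): hands the job in; it is judged then, once.
The state is a dict: "t": time; "q": joint angles; "qd": joint speeds; "joint_efforts": joint torques, N m; "eef_pos": TCP position; "ee_rot": TCP orientation; "force": force on the tool from outside, world axes, zero at the start; "moment": the same for the moment, N m; "width": finger opening in m; "gripper_force": force on a finger pad.
Only numpy, scipy, OpenCV 4.12 (cv2) and the standard library are available. Lean on these libraries where they do the work, as an engineer would, in place of code of your own. Each camera call takes 0.05 s, during which the arm holds its last target. There are 200 camera calls.

TASK

The lid of the clear pellet tub on the cabinet shelf has been left sitting loose on its collar. Close it properly: press it down and turn it until its three lugs drop into the collar's notches, then, keeping it pressed down, turn it clockwise (seen from above) to the stop so that it stays locked when you let go. Keep the tub upright and about where it stands, and leave the other things on the shelf where they are.

Things in the scene. Friction and masses are not known exactly. Their poses are not given: they have to be found in the camera images.
- tub: Clear round pellet tub, loose, upright on four rubber feet, 1.2 to 1.9 kg, 114 mm across, 160 mm high to the top of its white bayonet collar. Origin: centre of its underside; z up along its axis; +x points at notch 0.
- collar (a point): Centre of the collar's top, on the tub's axis, 160 mm above its underside. The opening is 83 mm across, in a flange 5 mm thick cut by three notches; under the flange is a channel for the lugs. Once in, a lug is blocked anticlockwise within about 0.1 rad and turns clockwise (seen from above, lid yaw decreasing) 0.80 rad to a hard stop.
- seal (a joint): Ring-shaped sprung seal inside the collar, under the lid's plug. Value: how far it is pressed down, 0 to 0.007 m. Its top is 14 mm below the collar's top when free. It takes 2 N at first touch, 9 N fully down. Lugs pass under the flange only when it is pressed at least 4 mm (some 5 N of push beside the lid's weight); 8 N or more takes it right down.
- notch0 (a point): Middle of notch 0, at the height of the collar's top, 45 mm from the tub's axis, 0 deg anticlockwise of the tub's +x. The notch is 22 mm wide and reaches out to 51 mm from the axis.
- notch1 (a point): Middle of notch 1, at the height of the collar's top, 45 mm from the tub's axis, 120 deg anticlockwise of the tub's +x. The notch is 22 mm wide and reaches out to 51 mm from the axis.
- notch2 (a point): Middle of notch 2, at the height of the collar's top, 45 mm from the tub's axis, 240 deg anticlockwise of the tub's +x. The notch is 22 mm wide and reaches out to 51 mm from the axis.
- home0 (a point): Where a lug's centre (as lug) is once it has gone in at notch 0 and turned to the stop: under the flange, 45 mm from the tub's axis, 0.80 rad clockwise of notch 0. The three homes are equally good.
- home1 (a point): Where a lug's centre (as lug) is once it has gone in at notch 1 and turned to the stop: under the flange, 45 mm from the tub's axis, 0.80 rad clockwise of notch 1. The three homes are equally good.
- home2 (a point): Where a lug's centre (as lug) is once it has gone in at notch 2 and turned to the stop: under the flange, 45 mm from the tub's axis, 0.80 rad clockwise of notch 2. The three homes are equally good.
- lid: Grey lid, 0.14 to 0.22 kg, loose: round plug 80 mm across, 26 mm high, three lugs on its side, grip bar on its flat top. Origin: centre of the plug's underside; z up. Height of the origin above the tub's underside: 152 mm at the start (lugs resting on the flange), 146 when dropped on to the seal, 139 fully pressed, 142 locked and let go. 1.5 mm of play sideways.
- lug (a point): Centre of the lug at the lid's +x, 45 mm from the lid's axis; two more at 120 and 240 deg. Each is a tab 16 mm wide, 5 mm thick, reaching 47.5 mm from the axis, underside 8 mm above the lid's origin. At the start the lugs are 0.5 to 1.2 rad anticlockwise of a notch (lid yaw minus tub yaw, modulo 120 deg); within 0.06 rad of the notch they drop in.
- bar (a point): Centre of the top of the lid's grip bar, 48 mm above the lid's origin. The bar runs along the lid's x through its centre: 74 mm long, 14 mm thick, 22 mm tall, upright sides; the flat lid top around it is 26 mm above the origin. Fingertips pressing on the flat top, one each side of the bar, can push it round; it need not be gripped.
- bowl: Bystander: stainless steel feeding bowl, 132 mm across the rim, 50 mm high, loose. Origin: centre of its underside.
- hideaway: Bystander: white ceramic hideaway (small house with a doorway in its -x side), 118 x 138 x 99 mm, loose. Origin: centre of its underside.
- chew_block: Bystander: pine chew block 100 x 50 x 45 mm with two drilled holes, loose. Origin: centre of its underside.
- brush: Bystander: black slicker brush lying pins up, handle along its -x, 225 mm long, 90 mm wide, 37 mm high, loose. Origin: under its middle.
- treat_jar: Bystander: glass treat jar with a plain round wooden screw cap and no grip bar, 72 mm across, 100 mm high, loose. Origin: centre of its underside.
- water_bottle: Bystander: clear drinking bottle with a bent steel spout, 60 mm across, 199 mm high, loose. Origin: centre of its underside.
- comb: Bystander: flat steel comb 160 x 31 mm, 5 mm thick, loose. Origin: under the middle of its spine.
Mind the look-alikes: they are no part of the job. Of the things like the lid, leave any that is purple or turquoise; of the rest the larger one is meant.

How it is judged:
By the outcome, as a careful person would: the job done as asked, in the order asked, and still so for the second after the job is handed in, with the robot touching nothing.
It also fails if it takes over 70 s, if anything falls off the work surface, if the arm or the gripper's body presses on something with over 40 N, if the wrist force passes 120 N, or if a joint passes its speed limit or range.

## Working session

There is one attempt and no reset: what is moved stays moved. The work goes in short steps, Python scripts to look and compute and a shell command to move; the robot and the scene stay as the last step left them, time stands still between calls to the robot, and variables do not carry over. Pictures are saved under pics/ and viewed, at most 10 in all, crops included, and the job is handed in when it is done.

```bash
ls; mkdir -p pics
python3 - <<'E'
from station import *
import cv2
for n in("side","top"):
    cv2.imwrite(f"pics/{n}0.png",grab_frame(n)); c=camera_params(n);print(n,c)
s=get_state();print(s);print(grip_point_offset)
E
```

```text
pics
side {'vertical_fov': 57.76799064147728, 'cx': 284.4130423471974, 'cy': 204.1622211170692, 'k1': -0.0979546740717468, 'view': array([[-0.90811975, -0.41870876,  0.00122158,  0.51421067],
       [-0.29923639,  0.64695494, -0.70136074,  0.28275186],
       [ 0.29287558, -0.63728508, -0.71280546,  0.97018579],
       [ 0.        ,  0.        ,  0.        ,  1.        ]])}
top {'vertical_fov': 56.28840357749054, 'cx': 276.03830958943126, 'cy': 205.19530274185877, 'k1': -0.030802035773893306, 'view': array([[-0.00928135, -0.99995392, -0.00245105, -0.00468825],
       [-0.99084567,  0.00952689, -0.13466292,  0.58925543],
       [ 0.13468007,  0.00117875, -0.99088843,  1.13359869],
       [ 0.        ,  0.        ,  0.        ,  1.        ]])}
{'t': 0.1, 'q': array([-1.00288746e+00,  3.59328192e-01,  1.11549211e-02, -3.11504338e-04,
       -1.22408688e+00, -2.88122601e-01]), 'qd': array([ 4.06328564e-04, -1.41566339e-03,  3.08766040e-03, -6.39116289e-04,
        1.32974139e-04, -6.07469813e-05]), 'joint_efforts': array([-2.95142898e-03, -5.84163702e+01,  2.93753368e+01,  7.01536596e+00,
        1.02256189e-02, -4.84033421e-05]), 'eef_pos': array([ 0.18627316, -0.6483396 ,  0.22570941]), 'ee_rot': array([ 3.14010595e+00, -1.35210014e-04, -2.86191235e+00]), 'force': array([-0.00633294,  0.3417455 , -0.08583583]), 'moment': array([ 0.04798963, -0.00381653, -0.00082433]), 'gripper_force': 0.0, 'width': 0.08761453839792921}
0.0188
```

View pics/side0.png

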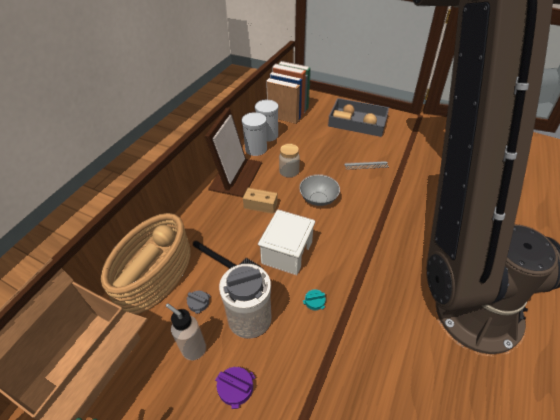

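View pics/top0.png

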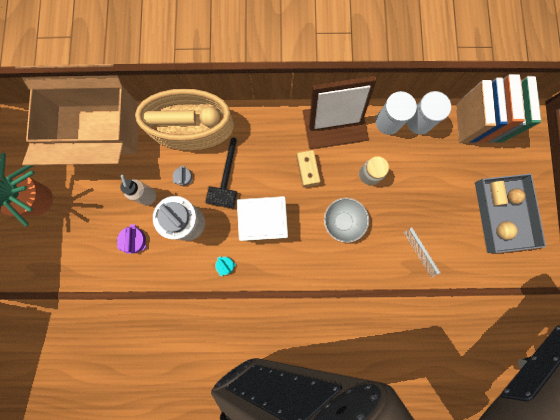

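Lid candidates in the top view: purple (131,240), turquoise (225,266), small grey (181,176), and the larger grey lid on the tub (174,217). By the description I choose (174,217) and check it in a close crop.

```bash
cat > h.py <<'E'
from station import *
import cv2,numpy as np
def KD(n):
    c=camera_params(n); f=210/np.tan(np.radians(c['vertical_fov']/2))
    return c,f
def ray(n,u,v):
    c,f=KD(n)
    K=np.array([[f,0,c['cx']],[0,f,c['cy']],[0,0,1]])
    p=cv2.undistortPoints(np.array([[[u,v]]],float),K,np.array([c['k1'],0,0,0.]))[0,0]
    V=c['view'];R=V[:3,:3];o=-R.T@V[:3,3]
    return o,R.T@np.array([p[0],p[1],1])
def plane(n,u,v,z):
    o,d=ray(n,u,v); return o+d*(z-o[2])/d[2]
def proj(n,P):
    c,f=KD(n);q=c['view']@np.append(P,1);a=q[:2]/q[2];a=a*(1+c['k1']*(a@a));return a*f+[c['cx'],c['cy']]
E
python3 - <<'E'
import cv2,numpy as np
a=cv2.imread('pics/top0.png')[182:252,139:219];b=cv2.imread('pics/side0.png')[258:343,210:290]
a=cv2.resize(a,(400,350),interpolation=cv2.INTER_CUBIC);b=cv2.resize(b,(400,425),interpolation=cv2.INTER_CUBIC)
o=np.zeros((425,800,3),np.uint8);o[:350,:400]=a;o[:,400:]=b;cv2.imwrite('pics/crop0.png',o)
E
```

```text
(no output)
```

View pics/crop0.png

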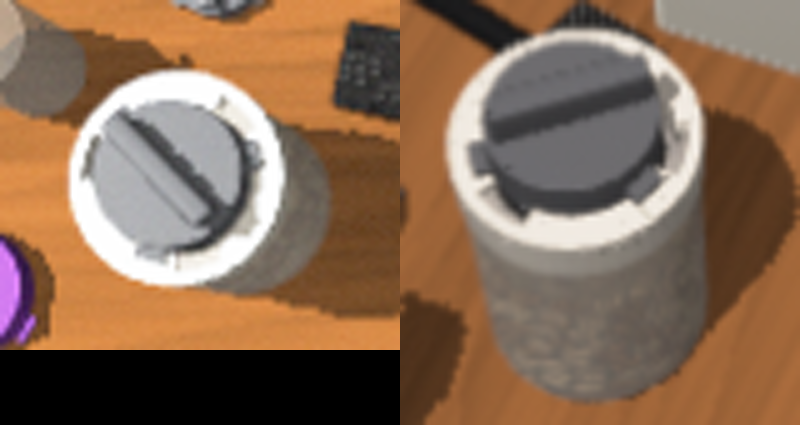

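The crop shows the larger grey lid with its bar, sitting on the white collar of the clear tub (lid centre about (174,217) in the top view). The bar runs from upper left to lower right, and lugs rest on the flange. This is the right one.

```bash
python3 - <<'E'
from h import *
im=cv2.imread('pics/top0.png');g=cv2.cvtColor(im,cv2.COLOR_BGR2HSV)
m=((g[...,1]<45)&(g[...,2]>200)).astype(np.uint8)
k=np.zeros_like(m);k[190:245,148:202]=1;m*=k
cs,_=cv2.findContours(m,0,1);c=max(cs,key=cv2.contourArea)
h=cv2.convexHull(c)[:,0]
P=np.array([plane('top',u,v,.160)[:2] for u,v in h])
from scipy.optimize import least_squares
r=least_squares(lambda p:np.hypot(*(P-p[:2]).T)-p[2],[*P.mean(0),.057],loss='soft_l1',f_scale=.001);print('collar',r.x,np.abs(r.fun).max())
for (u,v) in [(162,205),(180,225),(164,203.5),(181,224)]: print(plane('top',u,v,.2))
for (u,v) in [(210+80/5,0)]: pass
A,B=plane('top',163,204.5,.2),plane('top',180,224.7,.2);d=A-B;print('bar len',np.hypot(*d[:2]),'mid',(A+B)/2,'yaw',np.arctan2(d[1],d[0]))
# side view bar ends (top face): crop coords ~ 
im=cv2.imread('pics/side0.png')
for cx,cy in [(490,125),(650,82)]:
    print('side',plane('side',210+(cx-400)/5,258+cy/5,.2))
# rectified top views at z=.2 and .16
x0,y0=r.x[:2]
for n in('top','side'):
  im=cv2.imread(f'pics/{n}0.png');out=[]
  for z in(.2,.163):
    s=np.arange(-70,70,.35)/1000
    Y,X=np.meshgrid(-s,-s) # up=+x,left=+y
    mp=np.array([[proj(n,[x0+X[i,j],y0+Y[i,j],z]) for j in range(400)] for i in range(400)],np.float32)
    out.append(cv2.remap(im,mp[...,0],mp[...,1],cv2.INTER_CUBIC))
  cv2.imwrite(f'pics/rect_{n}.png',np.hstack(out))
E
python3 -c "
import cv2,numpy as np
a=np.hstack([cv2.imread('pics/rect_top.png')]);b=cv2.imread('pics/rect_side.png')
cv2.imwrite('pics/rect.png',cv2.resize(np.vstack([a,b]),(600,600)))"
```

```text
collar [0.54362833 0.26368005 0.05730868] 0.0007277897659354535
[0.57076302 0.28447056 0.2       ]
[0.5184959  0.23649124 0.2       ]
[0.57463119 0.27938288 0.2       ]
[0.52104753 0.23397238 0.2       ]
bar len 0.06961555390681945 mid [0.54565584 0.25920839 0.2       ] yaw 0.7103986852278987
side [0.5609972  0.29771267 0.2       ]
side [0.50943216 0.24951962 0.2       ]Traceback (most recent call last):
  File "<stdin>", line 24, in <module>
  File "h.py", line 15, in proj
    c,f=KD(n);q=c['view']@np.append(P,1);a=q[:2]/q[2];a=a*(1+c['k1']*(a@a));return a*f+[c['cx'],c['cy']]
        ~~^^^
  File "h.py", line 4, in KD
    c=camera_params(n); f=210/np.tan(np.radians(c['vertical_fov']/2))
ValueError: time passes only in moves, steps and waits
[ WARN:0@0.027] global loadsave.cpp:275 findDecoder imread_('pics/rect_top.png'): can't open/read file: check file path/integrity
[ WARN:0@0.028] global loadsave.cpp:275 findDecoder imread_('pics/rect_side.png'): can't open/read file: check file path/integrity
Traceback (most recent call last):
cv2.error: OpenCV(4.12.0) :-1: error: (-5:Bad argument) in function 'resize'
> Overload resolution failed:
>  - src data type = object is not supported
>  - Expected Ptr<cv::UMat> for argument 'src'
```

```bash
python3 -m creep '[[[6,-4,3,-3,0,0,-0.15],[6,-8,6,-6,0,0,-0.3],[6,-12,8,-9,0,0,-0.45],[6,-16,11,-9.4,0,0,-0.6],[6,-20,14,-9.4,0,0,-0.75],[6,-24,17,-9.4,0,0,-0.9],[6,-28,20,-9.4,0,0,-1.05],[6,-32,22,-9.4,0,0,-1.2],[6,-36,25,-9.4,0,0,-1.35],[6,-40,28,-9.4,0,0,-1.5],[6,-44,31,-9.4,0,0,-1.65],[6,-47.4,33.1,-9.4,0,0,-1.8],[6,-47.4,33.1,-9.4,0,0,-1.8],[6,-47.4,33.1,-9.4,0,0,-1.8]]]' 5
cat > go.py <<'E'
# shift/turn from current pose to a tool-down target x y z yaw
import sys,numpy as np
from scipy.spatial.transform import Rotation as Ro
from station import get_state
s=get_state();x,y,z,w=map(float,sys.argv[1:5])
R=Ro.from_euler('xyz',s['ee_rot']);T=Ro.from_euler('xyz',[np.pi,0,w])
print('q',s['q'].round(3),'F',s['force'].round(2),'w',s['width'].round(4),'t',s['t'])
print('pos',s['eef_pos'].round(4),'rot',s['ee_rot'].round(3))
print('shift cm',(R.inv().apply(np.array([x,y,z])-s['eef_pos'])*100).round(2),'turn',(R.inv()*T).as_rotvec().round(3))
E
python3 go.py 0.5436 0.2637 0.25 0.73
```

```text
t: 1.85
eef_pos: [0.5503, -0.1996, 0.3201]
ee_rot: [3.141, 0.001, -1.062]
force: [-0.2, 0.4, -0.3]
width: 0.0602
gripper_force: 0.0Traceback (most recent call last):
  File "go.py", line 7, in <module>
    print('q',s['q'].round(3),'F',s['force'].round(2),'w',s['width'].round(4),'t',s['t'])
                                                          ^^^^^^^^^^^^^^^^
AttributeError: 'float' object has no attribute 'round'
```

```bash
sed -i "s/s\['width'\].round(4)/s['width']/" go.py; python3 go.py 0.5436 0.2637 0.27 0.73
```

```text
q [-0.014  0.166 -0.038 -0.    -1.368  0.523] F [-0.15  0.38 -0.3 ] w 0.06019176687010313 t 1.85
pos [ 0.5503 -0.1996  0.3201] rot [ 3.141e+00  1.000e-03 -1.062e+00]
shift cm [-40.79 -21.98   5.01] turn [ 0.000e+00  1.000e-03 -1.792e+00]
```

```bash
python3 -m creep '[[[4,-4,-2,0,0,0,-0.16],[4,-8,-4,0,0,0,-0.32],[4,-12,-6.5,0,0,0,-0.48],[4,-16,-8.6,0,0,0,-0.64],[4,-20,-10.8,0,0,0,-0.8],[4,-24,-13,0,0,0,-0.96],[4,-28,-15,0,0,0,-1.12],[4,-32,-17.3,0,0,0,-1.28],[4,-36,-19.4,0,0,0,-1.44],[4,-39,-21,1,0,0,-1.6],[4,-40.8,-22,3,0,0,-1.79],[4,-40.8,-22,5,0,0,-1.79],[4,-40.8,-22,5,0,0,-1.79],[4,-40.8,-22,5,0,0,-1.79]]]'
python3 go.py 0.5436 0.2637 0.18 0.73
python3 - <<'E'
from h import *
a=grab_frame('top');b=grab_frame('side')
cv2.imwrite('pics/top1.png',a);cv2.imwrite('pics/side1.png',b)
f=lambda i,x,y:cv2.resize(i[y:y+120,x:x+100],(400,480),interpolation=cv2.INTER_CUBIC)
cv2.imwrite('pics/c1.png',np.hstack([f(a,125,160),f(b,200,225)]))
E
```

```text
t: 3.6
eef_pos: [0.5444, 0.263, 0.2717]
ee_rot: [3.141, -0.001, 0.727]
force: [0.2, -1.0, 1.2]
width: 0.0399
gripper_force: 0.0
q [ 7.730e-01  2.180e-01 -8.200e-02  1.000e-03 -1.271e+00  1.524e+00] F [ 0.16 -0.99  1.2 ] w 0.03989026326717039 t 3.6
pos [0.5444 0.263  0.2717] rot [ 3.141e+00 -1.000e-03  7.270e-01]
shift cm [-0.03 -0.11  9.17] turn [ 0.    -0.001 -0.003]
```

View pics/c1.png

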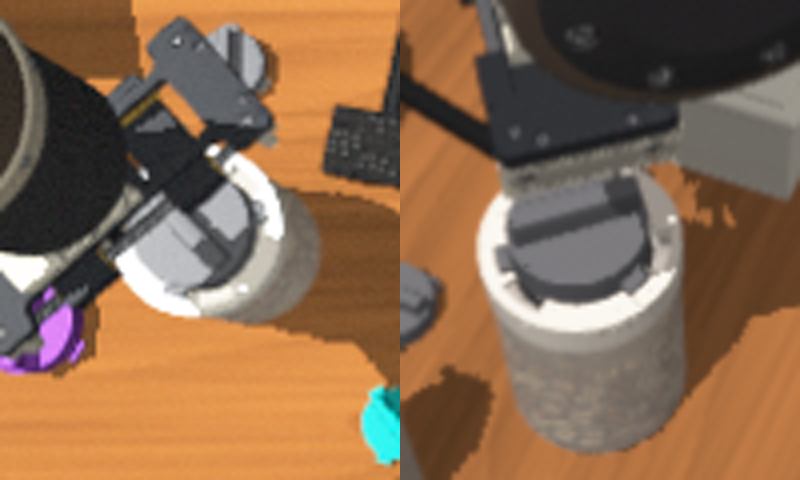

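The gripper is above the lid with its fingers either side of the bar, and its pads are parallel to the bar. The neighbours are clear. I'll descend next.

```bash
python3 -m creep '[[[4,0,-0.1,3,0,0,0],[4,0,-0.1,6,0,0,0],[4,0,-0.1,7.5,0,0,0],[4,0,-0.1,8.5,0,0,0],[4,0,-0.1,8.7,0,0,0],[4,0,-0.1,8.7,0,0,0]]]'
python3 go.py 0.5436 0.2637 0.18 0.73
```

```text
t: 4.45
eef_pos: [0.5435, 0.2648, 0.1843]
ee_rot: [3.141, -0.001, 0.728]
force: [-0.1, 0.1, -0.0]
width: 0.0395
gripper_force: 0.0
q [ 0.776  0.274 -0.21   0.    -1.086  1.523] F [-0.05  0.08 -0.02] w 0.03948983387273071 t 4.45
pos [0.5435 0.2648 0.1843] rot [ 3.141e+00 -1.000e-03  7.280e-01]
shift cm [-0.07  0.08  0.43] turn [ 0.    -0.001 -0.002]
```

```bash
python3 -m creep '[[[1,0,0.1,0.2,0,0,0],[1,0,0.1,0.2,0,0,0],[1,0,0.1,0.2,0,0,0],[1,0,0.1,0.2,0,0,0],[1,0,0.1,0.2,0,0,0]]]' 4
python3 go.py 0.5436 0.2637 0.18 0.73
```

```text
t: 5.08
eef_pos: [0.5439, 0.2638, 0.1817]
ee_rot: [3.142, -0.0, 0.728]
force: [0.6, 0.1, 1.4]
width: 0.0144
gripper_force: 3.9
q [ 0.775  0.276 -0.213  0.    -1.081  1.525] F [0.55 0.07 1.42] w 0.014401807162114774 t 5.075
pos [0.5439 0.2638 0.1817] rot [ 3.142 -0.     0.728]
shift cm [-0.03 -0.01  0.17] turn [ 0.    -0.    -0.002]
```

```bash
python3 -m creep '[[[1,0,0,0.2,0,0,0],[1,0,0,0.4,0,0,0],[1,0,0,0.5,0,0,0],[1,0,0,0.5,0,0,0]]]' 10
python3 go.py 0.5436 0.2637 0.18 0.73
```

```text
t: 5.58
eef_pos: [0.5448, 0.2646, 0.1789]
ee_rot: [3.141, -0.004, 0.729]
force: [-2.7, 0.5, 12.7]
width: 0.0141
gripper_force: 10.0
q [ 7.750e-01  2.780e-01 -2.180e-01  1.000e-03 -1.071e+00  1.525e+00] F [-2.74  0.48 12.75] w 0.014111984695770392 t 5.575
pos [0.5448 0.2646 0.1789] rot [ 3.141 -0.004  0.729]
shift cm [-0.15 -0.02 -0.11] turn [ 0.001 -0.004 -0.001]
```

```bash
python3 -m creep '[[[1,0,0,0,0,0,0.05],[1,0,0,0,0,0,0.1],[1,0,0,0,0,0,0.15],[1,0,0,0,0,0,0.2],[1,0,0,0,0,0,0.25],[1,0,0,0,0,0,0.3],[1,0,0,0,0,0,0.35],[1,0,0,0,0,0,0.35]]]' 15
python3 go.py 0.5436 0.2637 0.18 0.73; python3 -c "
from station import *;print(get_state()['moment'])"
```

```text
t: 6.58
eef_pos: [0.5454, 0.2647, 0.1789]
ee_rot: [-3.141, -0.005, 0.379]
force: [-0.7, -0.1, 10.4]
width: 0.0138
gripper_force: 15.0
q [ 0.775  0.278 -0.217  0.002 -1.071  1.174] F [-0.75 -0.08 10.35] w 0.013777966363846341 t 6.575
pos [0.5454 0.2647 0.1789] rot [-3.141 -0.005  0.379]
shift cm [-0.21  0.02 -0.11] turn [ 0.001 -0.005 -0.351]
[-0.0354098   0.2781439   0.26199314]
```

```bash
python3 -m creep '[[[1,0,0,0.05,0,0,0.04],[1,0,0,0.05,0,0,0.08],[1,0,0,0.05,0,0,0.12]]]'; python3 -m creep '[[[1,0,0,0,0,0,0.04],[1,0,0,0,0,0,0.08],[1,0,0,0,0,0,0.1]]]'
python3 -c "
from station import *;s=get_state();print(s['moment'],s['eef_pos'])"
```

```text
t: 6.95
eef_pos: [0.5455, 0.2648, 0.1789]
ee_rot: [-3.141, -0.005, 0.258]
force: [-1.6, 0.1, 12.6]
width: 0.0142
gripper_force: 15.3
t: 7.32
eef_pos: [0.5455, 0.2648, 0.1789]
ee_rot: [-3.14, -0.005, 0.159]
force: [-1.3, 0.1, 12.7]
width: 0.0144
gripper_force: 15.3
[-0.03390664  0.6991525   0.37828397] [0.54547884 0.2647547  0.17886496]
```

```bash
for i in 1; do python3 -m creep '[[[1,0,0,0,0,0,0.04],[1,0,0,0,0,0,0.08],[1,0,0,0,0,0,0.1]]]'; done
python3 - <<'E'
from h import *
a=grab_frame('top');b=grab_frame('side');print(get_state()['moment'])
f=lambda i,x,y:cv2.resize(i[y:y+120,x:x+100],(400,480),interpolation=cv2.INTER_CUBIC)
cv2.imwrite('pics/c2.png',np.hstack([f(a,125,160),f(b,200,225)]))
E
```

```text
t: 7.7
eef_pos: [0.5455, 0.2647, 0.1789]
ee_rot: [-3.14, -0.005, 0.059]
force: [-1.3, 1.3, 13.5]
width: 0.0146
gripper_force: 15.3
[-0.02902466  0.79458734  0.29059991]
```

View pics/c2.png

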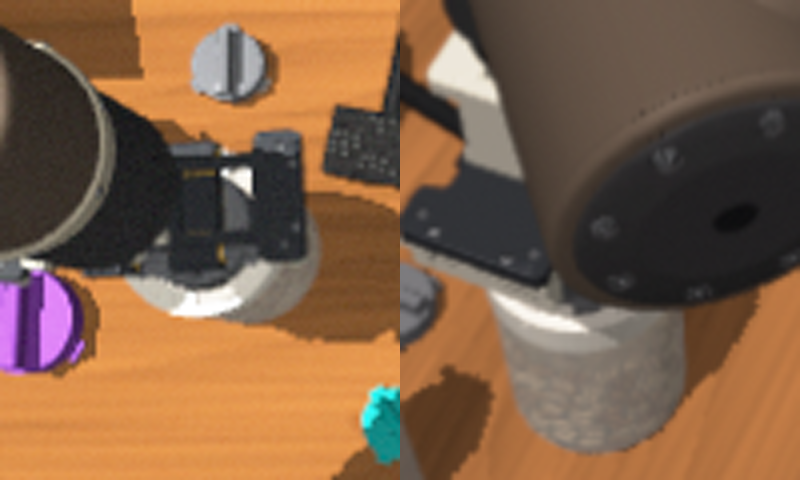

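The tub still stands upright in place and the lid hasn't dropped yet. I'll keep turning in small steps.

```bash
python3 -m creep '[[[1,0,0,0,0,0,0.04],[1,0,0,0,0,0,0.08],[1,0,0,0,0,0,0.1]]]';python3 -c "
from h import *
for cx,cy in[(480,157),(650,187),(515,205),(488,190),(685,115),(690,90),(675,140)]:
  p=plane('side',210+(cx-400)/5,258+cy/5,.16)-[.5436,.2637,.16];print(cx,cy,np.arctan2(p[1],p[0]),np.hypot(*p[:2]))
for cx,cy in[(85,160),(255,150),(150,250),(222,102),(180,260),(250,215)]:
  p=plane('top',139+cx/5,182+cy/5,.16)-[.5436,.2637,.16];print(cx,cy,np.arctan2(p[1],p[0]),np.hypot(*p[:2]))
"
```

```text
t: 8.18
eef_pos: [0.5454, 0.2648, 0.1789]
ee_rot: [-3.139, -0.004, -0.041]
force: [-1.6, -0.6, 13.1]
width: 0.0142
gripper_force: 15.3
480 157 0.7832022834107265 0.042313883748245955
650 187 2.8948693349011596 0.04665200607641245
515 205 1.484946911510814 0.044453757794298346
488 190 1.1680422632898222 0.04656583962808629
685 115 -2.5543904824835892 0.05109586291424584
690 90 -2.3230400769862873 0.05651410725975836
675 140 -2.8221626794601655 0.04672423483476204
85 160 1.3953062392771656 0.04879817598747949
255 150 -1.2782682624587076 0.04532743055572542
150 250 2.857500488416634 0.04173525715175606
222 102 -0.5684776946323636 0.04655768340900673
180 260 -3.0432294938331754 0.04574236238640076
250 215 -2.0558739341283463 0.04681832903890264
```

```bash
python3 -m creep '[[[1,0,0,0,0,0,0.04],[1,0,0,0,0,0,0.08],[1,0,0,0,0,0,0.12],[1,0,0,0,0,0,0.16]]]';python3 -m creep '[[[1,0,0,0,0,0,0.04],[1,0,0,0,0,0,0.08],[1,0,0,0,0,0,0.1]]]'
```

```text
t: 8.68
eef_pos: [0.5454, 0.2647, 0.1789]
ee_rot: [-3.139, -0.004, -0.202]
force: [-1.6, 0.6, 12.6]
width: 0.0145
gripper_force: 15.3
t: 9.05
eef_pos: [0.5454, 0.2647, 0.1789]
ee_rot: [-3.138, -0.004, -0.301]
force: [-1.2, 0.7, 13.3]
width: 0.0143
gripper_force: 15.3
```

```bash
python3 -m creep '[[[1,0,0,0,0,0,0.04],[1,0,0,0,0,0,0.07],[1,0,0,0,0,0,0.07]]]';python3 -m creep '[[[1,0,0,0,0,0,0.04],[1,0,0,0,0,0,0.07],[1,0,0,0,0,0,0.07]]]'
```

```text
t: 9.43
eef_pos: [0.5454, 0.2647, 0.1789]
ee_rot: [-3.138, -0.003, -0.371]
force: [-1.9, -0.5, 12.9]
width: 0.0145
gripper_force: 15.3
t: 9.8
eef_pos: [0.5453, 0.2647, 0.1789]
ee_rot: [-3.138, -0.003, -0.441]
force: [-2.7, -0.7, 14.2]
width: 0.0144
gripper_force: 15.3
```

```bash
python3 -m creep '[[[1,0,0,0,0,0,0.04],[1,0,0,0,0,0,0.07],[1,0,0,0,0,0,0.07]]]';python3 -m creep '[[[1,0,0,0,0,0,0.04],[1,0,0,0,0,0,0.07],[1,0,0,0,0,0,0.07]]]'
python3 -c "
from h import *
a=grab_frame('top');b=grab_frame('side')
f=lambda i,x,y:cv2.resize(i[y:y+75,x:x+80],(400,375),interpolation=cv2.INTER_CUBIC)
cv2.imwrite('pics/c3.png',np.vstack([np.hstack([f(a,139,182),f(b,210,268)])]))
"
```

```text
t: 10.18
eef_pos: [0.5453, 0.2647, 0.1789]
ee_rot: [-3.138, -0.003, -0.511]
force: [-1.6, -0.2, 14.6]
width: 0.014
gripper_force: 15.3
t: 10.55
eef_pos: [0.5453, 0.2647, 0.1788]
ee_rot: [-3.138, -0.002, -0.581]
force: [-3.2, -1.1, 13.3]
width: 0.0146
gripper_force: 15.3
```

View pics/c3.png

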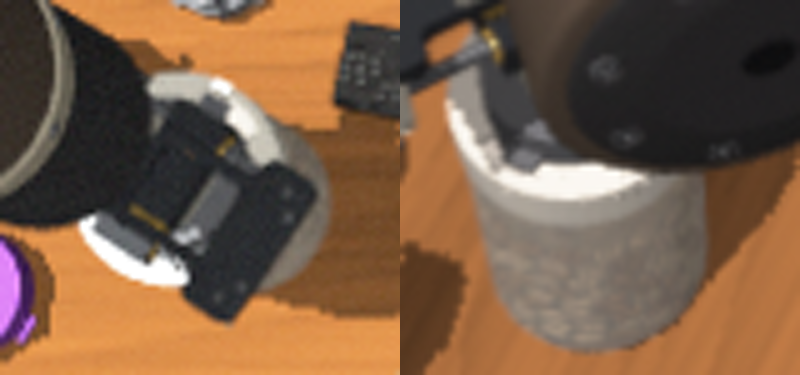

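In the side crop a lug (527,155) sits just anticlockwise of what looks like a notch edge (497,165). The lid is still up, so I'll keep turning.

```bash
python3 -m creep '[[[1,0,0,0,0,0,0.04],[1,0,0,0,0,0,0.07],[1,0,0,0,0,0,0.07]]]';python3 -m creep '[[[1,0,0,0,0,0,0.04],[1,0,0,0,0,0,0.07],[1,0,0,0,0,0,0.07]]]';python3 -m creep '[[[1,0,0,0,0,0,0.04],[1,0,0,0,0,0,0.07],[1,0,0,0,0,0,0.07]]]'
python3 -c "
from h import *
a=grab_frame('top');b=grab_frame('side');print(get_state()['moment'])
f=lambda i,x,y:cv2.resize(i[y:y+75,x:x+80],(400,375),interpolation=cv2.INTER_CUBIC)
c=cv2.imread('pics/side0.png')
cv2.imwrite('pics/c4.png',np.vstack([np.hstack([f(c,210,268),f(b,210,268)])]))
"
```

```text
t: 11.02
eef_pos: [0.5452, 0.2647, 0.1787]
ee_rot: [-3.138, -0.002, -0.651]
force: [-2.8, 0.5, 12.9]
width: 0.0142
gripper_force: 15.2
t: 11.4
eef_pos: [0.5433, 0.2635, 0.1753]
ee_rot: [3.14, 0.001, -0.722]
force: [0.7, -0.6, -1.9]
width: 0.0136
gripper_force: 15.0
t: 11.78
eef_pos: [0.5437, 0.2637, 0.1757]
ee_rot: [3.141, 0.0, -0.792]
force: [-0.4, 0.5, -0.8]
width: 0.014
gripper_force: 15.0
[-0.02951033  0.15896348  0.00402705]
```

View pics/c4.png

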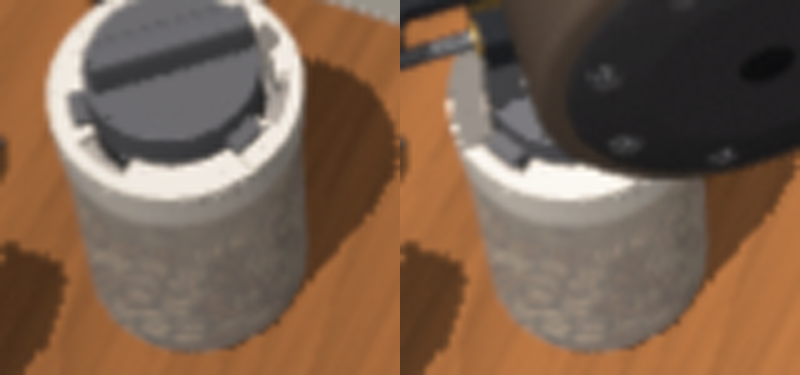

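The lid dropped at a yaw of about -0.69 and the lug now sits in the notch at (510,158). The tub is unmoved. I'll press the seal down.

```bash
python3 -m creep '[[[1,0,0,0.3,0,0,0],[1,0,0,0.6,0,0,0],[1,0,0,0.8,0,0,0],[1,0,0,0.8,0,0,0]]]' 10;python3 -m creep '[[[1,0,0,0.2,0,0,0],[1,0,0,0.3,0,0,0],[1,0,0,0.3,0,0,0]]]'
python3 go.py .5436 .2637 .165 -.8; python3 -c "
from h import *
print(get_state()['moment'])"
```

```text
t: 12.38
eef_pos: [0.5441, 0.2638, 0.1685]
ee_rot: [-3.141, -0.0, -0.792]
force: [-1.2, -1.5, 4.4]
width: 0.0141
gripper_force: 10.0
t: 12.75
eef_pos: [0.5441, 0.2638, 0.1659]
ee_rot: [-3.141, -0.001, -0.792]
force: [-1.3, -2.1, 7.5]
width: 0.0134
gripper_force: 10.0
q [ 7.740e-01  2.890e-01 -2.340e-01  1.000e-03 -1.047e+00  5.000e-03] F [-1.31 -2.15  7.47] w 0.013415011957580783 t 12.75
pos [0.5441 0.2638 0.1659] rot [-3.141e+00 -1.000e-03 -7.920e-01]
shift cm [-0.03  0.04  0.09] turn [-0.001 -0.001  0.008]
[-0.70341574  0.68071605  0.02242087]
```

```bash
python3 -m creep '[[[1,0,0,0.2,0,0,0],[1,0,0,0.25,0,0,0],[1,0,0,0.25,0,0,0.05],[1,0,0,0.25,0,0,0.1],[1,0,0,0.25,0,0,0.15],[1,0,0,0.25,0,0,0.2],[1,0,0,0.25,0,0,0.25],[1,0,0,0.25,0,0,0.25]]]' 20
python3 -c "
from h import *
print(get_state()['moment'])"
```

```text
t: 13.75
eef_pos: [0.5452, 0.2646, 0.1657]
ee_rot: [-3.137, -0.001, -1.041]
force: [-4.4, -1.0, 18.5]
width: 0.0136
gripper_force: 20.2
[-0.55217598  1.82242235  0.3583736 ]
```

```bash
python3 -m creep '[[[1,0,0,-0.05,0,0,0.05],[1,0,0,-0.05,0,0,0.1],[1,0,0,-0.05,0,0,0.15],[1,0,0,-0.05,0,0,0.2],[1,0,0,-0.05,0,0,0.25],[1,0,0,-0.05,0,0,0.3],[1,0,0,-0.05,0,0,0.35],[1,0,0,-0.05,0,0,0.4],[1,0,0,-0.05,0,0,0.44],[1,0,0,-0.05,0,0,0.44]]]' 
python3 -c "
from h import *
print(get_state()['moment'])"
python3 -m creep '[[[1,0,0,0,0,0,0.04],[1,0,0,0,0,0,0.04]]]' 
python3 -c "
from h import *
print(get_state()['moment'])"
```

```text
t: 15.0
eef_pos: [0.5449, 0.2645, 0.1657]
ee_rot: [-3.138, 0.001, -1.481]
force: [-4.7, -1.1, 15.7]
width: 0.0138
gripper_force: 20.1
[-0.44456176  1.64769072  0.32264808]
t: 15.25
eef_pos: [0.5449, 0.2645, 0.1657]
ee_rot: [-3.138, 0.001, -1.521]
force: [-3.5, -0.4, 15.7]
width: 0.0138
gripper_force: 20.1
[-0.42992564  1.6782327   0.33335671]
```

```bash
for i in 1; do python3 -m creep '[[[1,0,0,0,0,0,0.03],[1,0,0,0,0,0,0.03]]]' |grep -E 'rot|force'; python3 -c "
from h import *
print(get_state()['moment'])"; python3 -m creep '[[[1,0,0,0,0,0,0.03],[1,0,0,0,0,0,0.03]]]'|grep -E 'rot|force'; python3 -c "
from h import *
print(get_state()['moment'])"; done
```

```text
ee_rot: [-3.138, 0.001, -1.551]
force: [-4.2, -1.0, 14.8]
gripper_force: 20.3
[-0.45350791  1.6560683   0.42206438]
ee_rot: [-3.138, 0.001, -1.58]
force: [-2.8, -1.0, 16.5]
gripper_force: 20.7
[-0.53418558  1.56557782  0.52485256]
```

```bash
python3 -m creep '[[[1,0,0,0,0,0,0.03],[1,0,0,0,0,0,0.03]]]' |grep -E 'rot|force'; python3 -c "
from h import *
print(get_state()['moment'])"; python3 -m creep '[[[1,0,0,0,0,0,0.03],[1,0,0,0,0,0,0.03]]]'|grep -E 'rot|force'; python3 -c "
from h import *
print(get_state()['moment'])"
```

```text
ee_rot: [-3.138, 0.002, -1.61]
force: [-2.9, -1.9, 14.6]
gripper_force: 20.7
[-0.55904681  1.19570513  0.46317917]
ee_rot: [-3.138, 0.002, -1.64]
force: [-2.3, -2.2, 15.1]
gripper_force: 20.9
[-0.53342856  1.02511231  0.47881632]
```

```bash
python3 -m creep '[[[1,0,0,-0.2,0,0,0],[1,0,0,-0.2,0,0,0],[3.5,0,0,-0.3,0,0,0],[3.5,0,0,-0.3,0,0,0],[3.5,0,0,-0.3,0,0,0],[3.5,0,0,-1.5,0,0,0],[3.5,0,0,-4,0,0,0],[3.5,0,0,-9,0,0,0],[3.5,0,0,-14,0,0,0],[3.5,0,0,-14,0,0,0]]]'
python3 go.py .55 0 .32 -1.06
```

```text
t: 17.5
eef_pos: [0.5452, 0.2647, 0.3081]
ee_rot: [-3.136, 0.005, -1.641]
force: [-0.3, 0.1, -0.3]
width: 0.0347
gripper_force: 0.0
q [ 7.750e-01  2.000e-01 -2.200e-02  1.000e-03 -1.341e+00 -8.450e-01] F [-0.25  0.09 -0.31] w 0.03471446817028324 t 17.5
pos [0.5452 0.2647 0.3081] rot [-3.136  0.005 -1.641]
shift cm [26.36 -2.35 -1.31] turn [-0.007  0.003 -0.581]
```

Move aside to look.

```bash
python3 -m creep '[[[3.5,5,0,-1,0,0,0],[3.5,10,0,-1,0,0,0],[3.5,15,0,-1,0,0,0],[3.5,20,0,-1,0,0,0],[3.5,26,0,-1,0,0,0],[3.5,32,0,-1,0,0,0],[3.5,32,0,-1,0,0,0],[3.5,32,0,-1,0,0,0]]]'
python3 -c "
from h import *
a=grab_frame('top');b=grab_frame('side');cv2.imwrite('pics/top5.png',a);cv2.imwrite('pics/side5.png',b)
f=lambda i,x,y:cv2.resize(i[y:y+75,x:x+80],(400,375),interpolation=cv2.INTER_CUBIC)
cv2.imwrite('pics/c5.png',np.vstack([np.hstack([f(a,139,182),f(b,210,258)])]))
"
```

```text
t: 18.5
eef_pos: [0.5208, -0.0555, 0.3126]
ee_rot: [3.141, 0.0, -1.643]
force: [0.6, 1.1, 0.3]
width: 0.0349
gripper_force: 0.0
```

View pics/c5.png

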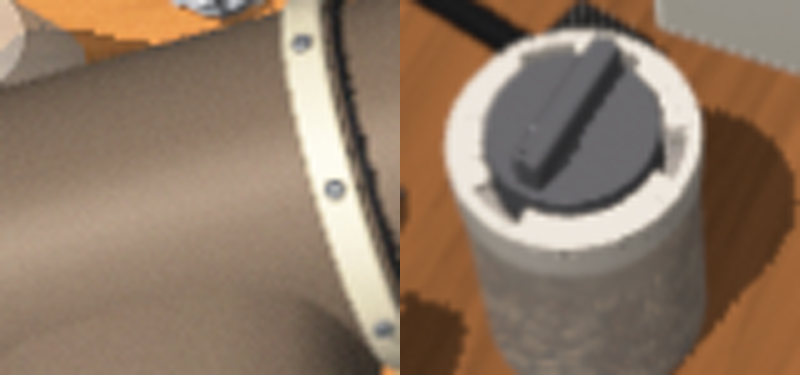

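View pics/top5.png

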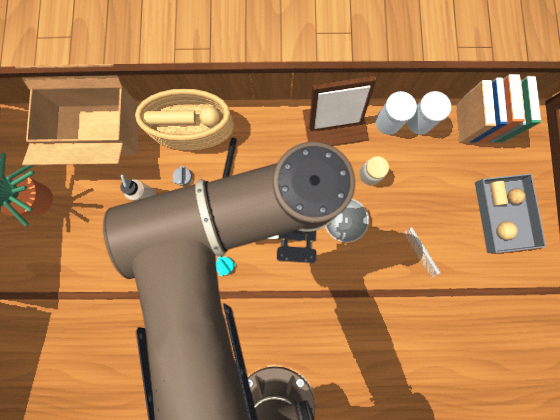

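```bash
python3 -c "
from h import *
for z in(.187,.19,.193):
  A=plane('side',210+(527-400)/5,258+165/5,z);B=plane('side',210+(605-400)/5,258+45/5,z);d=A-B
  print(np.arctan2(d[1],d[0]),np.hypot(*d),(A+B)/2)
for i in(0,5):
  im=cv2.imread(f'pics/side{i}.png')
  g=cv2.cvtColor(im,cv2.COLOR_BGR2HSV);m=((g[...,1]<45)&(g[...,2]>170)).astype(np.uint8);k=m*0;k[255:315,215:275]=1;m*=k
  c=max(cv2.findContours(m,0,1)[0],key=cv2.contourArea);print(i,cv2.boundingRect(c))
d=np.abs(cv2.imread('pics/side0.png').astype(int)-cv2.imread('pics/side5.png')).max(2)>60
n,l,s,c=cv2.connectedComponentsWithStats(d.astype(np.uint8))
print([x.tolist() for x in s[1:] if x[4]>15])
"
```

```text
Traceback (most recent call last):
TypeError: return arrays must be of ArrayType
```

```bash
python3 -c "
from h import *
for z in(.187,.19,.193):
  A=plane('side',210+(527-400)/5,258+165/5,z);B=plane('side',210+(605-400)/5,258+45/5,z);d=A-B
  print(np.arctan2(d[1],d[0]),np.hypot(*d[:2]),(A+B)/2)
for i in(0,5):
  im=cv2.imread(f'pics/side{i}.png')
  g=cv2.cvtColor(im,cv2.COLOR_BGR2HSV);m=((g[...,1]<45)&(g[...,2]>170)).astype(np.uint8);k=m*0;k[255:315,215:275]=1;m*=k
  c=max(cv2.findContours(m,0,1)[0],key=cv2.contourArea);print(i,cv2.boundingRect(c))
d=np.abs(cv2.imread('pics/side0.png').astype(int)-cv2.imread('pics/side5.png')).max(2)>60
n,l,s,c=cv2.connectedComponentsWithStats(d.astype(np.uint8))
print([x.tolist() for x in s[1:] if x[4]>15])
for cx,cy in[(488,185),(520,215),(665,165),(685,130),(525,62),(575,48)]:
  p=plane('side',210+(cx-400)/5,258+cy/5,.16)-[.5436,.2637,.16];print(cx,cy,np.arctan2(p[1],p[0]),np.hypot(*p[:2]))
"
```

```text
1.5585982653221275 0.06876631858345084 [0.54168014 0.26726846 0.187     ]
1.5585982653221275 0.06847254445235013 [0.54050853 0.26890634 0.19      ]
1.5585982653221275 0.06817877032124946 [0.53933692 0.27054422 0.193     ]
0 (220, 264, 51, 44)
5 (219, 264, 51, 44)
[[267, 0, 29, 57, 1129], [278, 0, 157, 86, 7318], [552, 4, 8, 5, 33], [438, 6, 13, 40, 117], [549, 25, 11, 11, 112], [449, 37, 99, 72, 4757], [287, 84, 25, 21, 158], [286, 89, 67, 68, 1621], [499, 90, 38, 26, 434], [269, 98, 28, 22, 266], [332, 114, 26, 8, 78], [419, 117, 114, 103, 8123], [407, 119, 9, 11, 66], [309, 165, 74, 70, 2665], [532, 180, 28, 64, 918], [384, 204, 42, 29, 1006], [494, 207, 11, 13, 64], [514, 219, 14, 8, 63], [496, 231, 3, 12, 20], [421, 232, 55, 87, 2702], [514, 264, 32, 9, 44], [257, 269, 9, 15, 49], [227, 270, 7, 11, 22], [238, 283, 8, 11, 23], [470, 283, 11, 18, 26], [224, 286, 4, 8, 21], [487, 287, 73, 70, 2601], [256, 292, 7, 7, 22]]
488 185 1.1231188433203287 0.04511175334981733
520 215 1.5836936045202528 0.04766094026284514
665 165 -3.113358828413965 0.046168202749557234
685 130 -2.7098453434049388 0.050724129697923094
525 62 -0.5516864064105039 0.04360802451122695
575 48 -1.1020706761290975 0.04427657518362559
```

```bash
python3 -c "
from station import *
print(job_done())"
```

```text
the job is handed in; nothing more can be done
None
```

The lid is pressed down, turned clockwise to the stop and let go, and I've handed the job in. The last side view shows the lugs out of sight under the flange and the tub where it stood. The turning torque rose where the stop was expected, and the bar's final angle fits that to within about 0.05 rad. I did not check the bystanders' positions one by one.

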